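# Index the bead carousel by one hole

## Robot

A 6-joint arm with a two-finger parallel gripper is mounted at the origin on the work surface. World frame = base frame: x ahead of the robot, y to its left, z up, the work surface at z = 0. Lengths are in m, angles in rad, forces in N, time in s.
With the tool pointing down it reaches from about 0.25 to 0.775 m from the base axis. Payload 4 kg.
Tool frame: the origin (TCP) lies midway between the tips of the shut fingers; the grasp point (between the pads) lies 19 mm behind it (robot.tcp_to_grasp is the distance from the TCP to the grasp point, in m); z points along the fingers, y is the line along which they close (so a half turn about z gives the same grasp; the last joint's range is limited). The gripper opens to 94 mm and grips with 3 to 60 N. Pads are 16 mm wide; open, the fingers measure 119 mm over their backs; the gripper's body (75 mm by 177 mm) begins 78 mm behind the grasp point.
Start: joints at [-1.384, 0.087, 1.371, -0, 1.684, -0.103], TCP at [0.157, -0.527, 0.206] pointing down, gripper open.
Joint ranges: [-3.1, 3.1], [-0.76, 2.03], [0.27, 2.55], [-1.08, 4.22], [0.17, 2.65], [-2.57, 2.57]. Speed limits (rad/s): [2.79, 2.79, 3.14, 3.14, 3.14, 3.14].

## Interface

Orientations are given as [roll, pitch, yaw] about the fixed x, y, z axes, in that order (R = Rz(yaw) Ry(pitch) Rx(roll)).
In Python, from bench import robot, viewer gives the robot as it stands. The module is installed in compiled form; this text tells all that it offers.
- The arm moves only by the shell command python3 -m handwheel 'ROWS' [OPENING]. ROWS is JSON, a list of rows, each a list of 6 numbers: the shift along the tool's x, y, z in units of 0.2 m (1.0 is 0.2 m), then the turn, a rotation vector about the tool's x, y, z in units of 30 degrees (1.0 is 30 degrees). In form: [[x, y, z, wx, wy, wz], ...]. A call has 1 to 10 rows; each row is the pose to reach, as a shift and turn from the pose commanded when the call began, along the tool's axes at that moment; what a row does not reach only later rows make up. A row lasts 1/12 s, in which the tool goes at most 41.7 mm and 7.16 degrees, less where a joint would pass 70% of its speed; a pose out of reach is approached as far as the arm can. A call with a number of a shift or a turn outside -1 to 1 is refused whole. A call with a gripper value outside its range is refused whole. OPENING is the gripper's target within -1 to 1 (shut at 1, half-way at 0, fully open at -1), set as the call begins (- or left out, the last holds). The fingers move at their own pace and stop on an object; the grip force is fixed at half the most. Time passes only in rows, so rows that repeat a pose let the fingers close. It gives the time, the measured TCP pose, the force, the opening and the grip force at its end, in the units of the state.
- robot.get_obs(): the state, without advancing time (a new reading comes with each control period).
- viewer.snapshot(name): name is "side" or "top" or "wrist"; returns the picture (480x640x3 uint8, red, green, blue); there is no depth.
- viewer.calibration(name): a dict with "fx", "fy", "cx", "cy" (pixels), "R" (3x3) and "t" (3): a world point X has camera coordinates R X + t. Camera axes: x right, y down, z forward; pixel columns grow to the right and rows downward; lengths in m; the calibration is good to about 2 mm. A picture is of the moment at which its call begins: read the wrist's pose just before it. calibration takes no time and is no camera call; for the wrist camera it gives the pose at the moment of the call.
- robot.close_job(): hands the job in; it is judged then, once.
The state is a dict: "time": time; "joint_positions": joint angles; "qvel": joint speeds; "joint_torque": joint torques, N m; "tool_pos": TCP position; "ee_rot": TCP orientation; "wrist_force": force on the tool from outside, world axes, zero at the start; "wrist_torque": the same for the moment, N m; "width": finger opening in m; "finger_force": force on a finger pad.
Only numpy, scipy, OpenCV 4.12 (cv2) and the standard library are available. Lean on these libraries where they do the work, as an engineer would, in place of code of your own. Each camera call takes 0.05 s, during which the arm holds its last target. There are 200 camera calls.

## Task

Turn the bead carousel on by one hole, towards the green marker: push the orange thumb cup down with the fingertips to free the tray, push it round while it is down until the cup stands beside the green marker, and then let the cup spring all the way up so that the tray is locked in that hole. Do not turn the tray the other way, or on past the green marker to a further hole. Nothing is to be picked up: leave the jar and the spool standing in their compartments, and the glue bottle and tape roll where they are.

Things in the scene. Friction and masses are not known exactly. Their poses are not given: they have to be found in the camera images.
- stand: Fixed round white base of the carousel, diameter 360 mm, top face 36 mm above the table. Origin on the table at its centre, z up. Eight small black dots on its rim, 45 degrees apart, mark the holes. The cup starts at the hole on the base's +x axis.
- carousel (a joint): Angle of the tray on the base (rad): 0 at the start, positive anticlockwise seen from above, no end stops. The holes lie at every 0.785 rad (45 degrees). Turning it takes only about 1 N at the cup once the cup is down; with the cup up it is locked, with about 0.01 rad of play.
- axis (a point): Centre of the tray's floor, on the axis of turning, 45 mm above the table. The plywood tray is 276 mm across with eight compartments; dividers and rim stand to 61 mm above the table (51 mm on either side of the cup), a metal hub of 32 mm diameter stands at the centre to 75 mm, coloured beads lie fixed in some compartments.
- thumb_cup (a joint): How far the orange thumb cup is pushed straight down (m): 0 fully up (pin in a hole, tray locked), 0.014 on its stop. The spring pushes back with 3 N at the top and 7.6 N at the bottom. The tray turns freely once the cup is about 0.010 down; keep it at 0.011 or more while turning. Let go between holes it stays down at about 0.010; let go within about 5 mm of a hole it finds the hole, centres the tray and springs up.
- cup_floor (a point): Centre of the floor of the orange thumb cup, an open round dish of 64 mm outside and 55 mm inside diameter that rides on the tray, 98 mm from the axis. The floor is 66 mm above the table when the cup is up (52 mm when fully down); the lip stands 7 mm above the floor. The cup's plain floor grips a fingertip well and the lip stops it from slipping off; the cup may lag a few mm behind the fingertips, as they can shift in the dish.
- marker_green: Green upright peg of 22 mm diameter, 34 mm high (top 70 mm above the table), fixed on the white rim outside the tray, 160 mm from the axis, at the hole to turn to: 45 degrees from the cup's start, on either side. Origin at the centre of its underside, 36 mm above the table.
- marker_black: The same peg in black, 45 degrees to the other side of the cup's start: the hole not to turn to.
- jar_mid (a point): Centre of an amber jar with a black lid, 38 mm diameter, 52 mm high, standing loose in a compartment of the tray, far side from the cup; its top is 97 mm above the table. It rides round with the tray.
- spool_mid (a point): Centre of a blue spool, 38 mm diameter, 42 mm high, standing loose in another compartment of the tray; its top is 87 mm above the table. It rides round with the tray.
- glue_mid (a point): Centre of a white glue bottle, 42 mm diameter, 100 mm high, standing loose on the table.
- tape_mid (a point): Centre of a roll of paper tape, 84 mm diameter, 24 mm high, lying loose on the table.
Things that resemble listed ones, but are neither listed nor needed, are in the scene too. Of the things like the part that bears spool_mid, leave any that is purple, turquoise or yellow; of the rest the larger one is meant.

How it is judged:
By the outcome, as a careful person would: the job done as asked, in the order asked, and still so for the second after the job is handed in, with the robot touching nothing.
It also fails if it takes over 35 s, if anything falls off the work surface, if the arm or the gripper's body presses on something with over 40 N, if the wrist force passes 120 N, or if a joint passes its speed limit or range.

## Working session

There is one attempt and no reset: what is moved stays moved. The work goes in short steps, Python scripts to look and compute and a shell command to move; the robot and the scene stay as the last step left them, time stands still between calls to the robot, and variables do not carry over. Pictures are saved under pics/ and viewed, at most 10 in all, crops included, and the job is handed in when it is done.

```bash
mkdir -p pics; python3 - <<'E'
from bench import robot, viewer
import cv2, numpy as np
for n in("top","side"):
    im=viewer.snapshot(n); cv2.imwrite(f"pics/{n}0.png",im[:,:,::-1])
    c=viewer.calibration(n); print(n,{k:np.round(v,4).tolist() for k,v in c.items()})
o=robot.get_obs(); print(o["time"],o["tool_pos"],o["ee_rot"],o["width"],o["wrist_force"])
E
```

```text
top {'fx': 484.2921, 'fy': 484.2921, 'cx': 320.8838, 'cy': 235.3928, 'R': [[-0.0069, -0.9999, -0.0076], [-0.9863, 0.0081, -0.1649], [0.165, 0.0064, -0.9863]], 't': [0.0058, 0.5236, 0.9522]}
side {'fx': 474.7606, 'fy': 474.7606, 'cx': 332.2145, 'cy': 234.034, 'R': [[-0.75, -0.6611, -0.0179], [-0.381, 0.454, -0.8055], [0.5406, -0.5973, -0.5924]], 't': [0.4064, 0.2659, 0.6572]}
0.1 [ 0.15707047 -0.526591    0.2044351 ] [-3.13963934e+00 -1.75057005e-04  2.89797513e-01] 0.09420038481339908 [ 0.11138479 -0.17348247 -0.02599164]
```

View pics/top0.png

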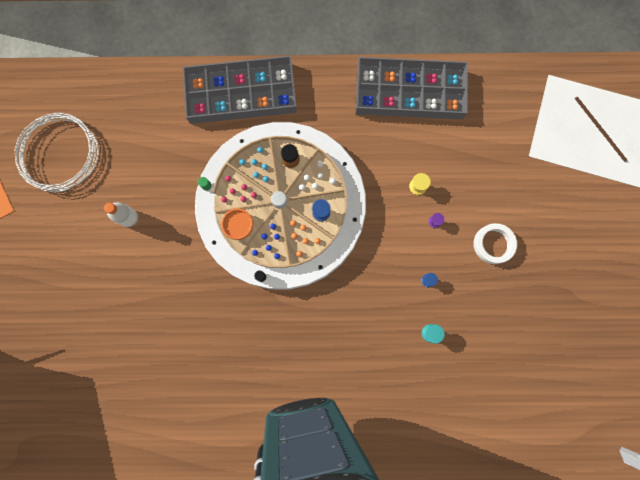

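View pics/side0.png

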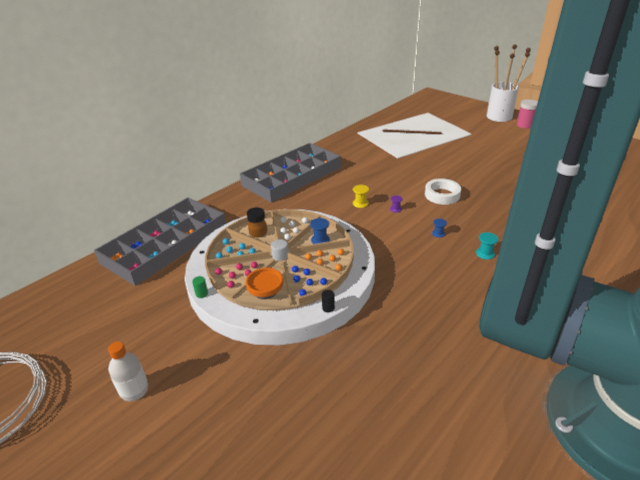

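The top picture shows the hub at (279,198), the orange cup at (237,224), the green peg at (204,183) and the black peg at (260,276). In the side picture they are at (279,250), (264,283), (200,288) and (328,300). Green lies clockwise of the cup seen from above. The glue bottle stands outside to the left, and the jar and spool are in far compartments.

```bash
cat > h.py <<'E'
from bench import robot, viewer
import cv2, numpy as np
def P(n):
    c=viewer.calibration(n);K=np.array([[c["fx"],0,c["cx"]],[0,c["fy"],c["cy"]],[0,0,1]])
    return K@np.c_[np.array(c["R"]),np.array(c["t"])]
def tri(a,b):
    X=cv2.triangulatePoints(P("top"),P("side"),np.array(a,float).reshape(2,1),np.array(b,float).reshape(2,1))[:,0]
    return X[:3]/X[3]
def plane(n,uv,z):
    p=P(n);A=np.c_[p[:,:2],-np.array([uv[0],uv[1],1.])];return np.linalg.solve(A,-(p[:,2]*z+p[:,3]))[:2]
E
python3 - <<'E'
from h import *
A=cv2.imread("pics/top0.png")[120:295,190:370];B=cv2.imread("pics/side0.png")[200:345,175:385]
A=cv2.resize(A,None,fx=3,fy=3,interpolation=2);B=cv2.resize(B,None,fx=2,fy=2,interpolation=2)
C=np.zeros((525,960,3),np.uint8);C[:,:540]=A;C[:290,540:960]=B
C=cv2.resize(C,(800,437));cv2.imwrite("pics/crop.png",C)
for k,a,b,z in[("hub",(279,198),(279,242),.075),("cup",(237,224),(264,283),.068),("green",(203,182),(199,281),.07),("black",(260,276),(328,294),.07)]:
    print(k,tri(a,b),plane("top",a,z),plane("side",b,z))
# orange blob centroid
for n in("top0","side0"):
    h=cv2.cvtColor(cv2.imread(f"pics/{n}.png"),cv2.COLOR_BGR2HSV)
    m=cv2.inRange(h,(3,190,120),(14,255,255));_,_,s,c=cv2.connectedComponentsWithStats(m);i=np.argsort(-s[1:,4])[:3]+1;print(n,s[i].tolist(),c[i].round(1).tolist())
E
```

```text
hub [0.59524579 0.08572932 0.07832737] [0.59550979 0.08560546] [0.59937761 0.08317644]
cup [0.54478605 0.17114758 0.06501873] [0.54417002 0.17056948] [0.54213955 0.17318814]
green [0.63210066 0.2419932  0.06760661] [0.63167825 0.2416154 ] [0.62916642 0.24316841]
black [0.43970219 0.12313878 0.06892762] [0.43886213 0.12245825] [0.43979632 0.12440315]
top0 [] []
side0 [[246, 268, 37, 29, 845], [108, 342, 17, 17, 214], [249, 223, 8, 13, 48]] [[263.9, 281.9], [116.1, 349.6], [251.7, 228.8]]
```

View pics/crop.png

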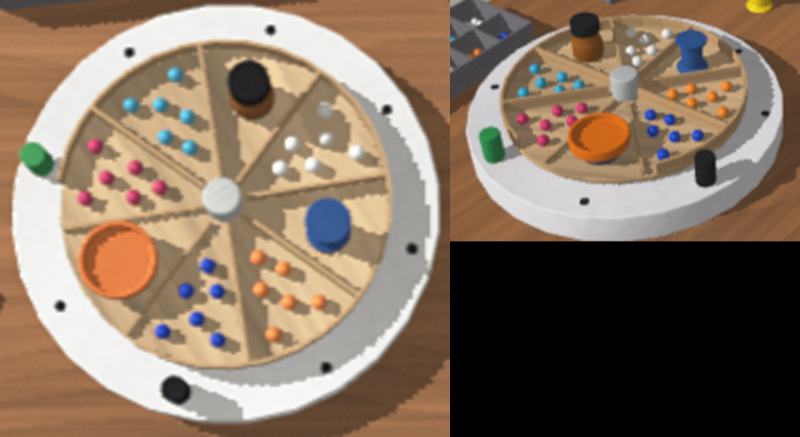

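```bash
R='[[0.12,-0.12,0,0,0,0],[0.24,-0.23,0,0,0,0],[0.36,-0.35,0,0,0,0],[0.48,-0.47,0,0,0,0],[0.6,-0.58,0,0,0,0],[0.72,-0.7,0,0,0,0],[0.84,-0.82,0,0,0,0],[0.95,-0.93,0,0,0,0],[0.95,-0.93,0,0,0,0]]'
python3 -m handwheel '[[0.12,-0.12,0,0,0,0],[0.24,-0.23,0,0,0,0],[0.36,-0.35,0,0,0,0],[0.48,-0.47,0,0,0,0],[0.6,-0.58,0,0,0,0],[0.72,-0.7,0,0,0,0],[0.84,-0.82,0,0,0,0],[0.95,-0.93,0,0,0,0],[0.95,-0.93,0,0,0,0]]' 1
python3 -m handwheel '[[0.12,-0.12,0,0,0,0],[0.24,-0.23,0,0,0,0],[0.36,-0.35,0,0,0,0],[0.48,-0.47,0,0,0,0],[0.6,-0.58,0,0,0,0],[0.72,-0.7,0,0,0,0],[0.84,-0.82,0,0,0,0],[0.95,-0.93,0,0,0,0],[0.95,-0.93,0,0,0,0]]'
```

```text
time: 0.85
tool_pos: [0.2878, -0.2904, 0.2054]
ee_rot: [-3.14, -0.002, 0.296]
wrist_force: [0.7, 0.1, 0.1]
width: 0.0374
finger_force: 0.0
time: 1.6
tool_pos: [0.4164, -0.0584, 0.2049]
ee_rot: [-3.139, -0.001, 0.296]
wrist_force: [-0.1, 0.2, 0.2]
width: 0.0005
finger_force: 0.0
```

```bash
python3 -m handwheel '[[0.12,-0.11,0,0,0,0],[0.24,-0.23,0,0,0,0],[0.36,-0.34,0,0,0,0],[0.48,-0.46,0,0,0,0],[0.6,-0.57,0.05,0,0,0],[0.72,-0.68,0.15,0,0,0],[0.84,-0.8,0.25,0,0,0],[0.95,-0.91,0.35,0,0,0],[0.95,-0.91,0.42,0,0,0],[0.95,-0.91,0.42,0,0,0]]'
python3 - <<'E'
from h import *
for n in("top","wrist"):
    o=robot.get_obs();c=viewer.calibration(n);im=viewer.snapshot(n)[:,:,::-1];cv2.imwrite(f"pics/{n}1.png",im)
print(o["tool_pos"],o["ee_rot"],{k:np.round(v,4).tolist() for k,v in c.items()})
# predicted pixels of estimates
for X in([.5445,.171,.073],[.6189,.1803,.073],[.632,.2415,.07],[*o["tool_pos"]]):
    p=P("wrist")@np.r_[X,1];print(p[:2]/p[2])
E
```

```text
time: 2.43
tool_pos: [0.5431, 0.1661, 0.116]
ee_rot: [-3.142, 0.01, 0.291]
wrist_force: [-0.8, -0.4, -0.7]
width: 0.0008
finger_force: 0.0
[0.54385223 0.16554559 0.11845375] [3.14123079 0.00643655 0.28988494] {'fx': 379.3119, 'fy': 379.3119, 'cx': 321.2038, 'cy': 240.7106, 'R': [[0.2862, -0.9582, 0.0008], [-0.9173, -0.2737, 0.2892], [-0.2769, -0.0835, -0.9573]], 't': [0.003, 0.5399, 0.4729]}
[312.64861606 264.59370645]
[333.13317424 144.24599912]
[235.86891408  89.03840032]
[320.57128187 298.73320522]
```

View pics/wrist1.png

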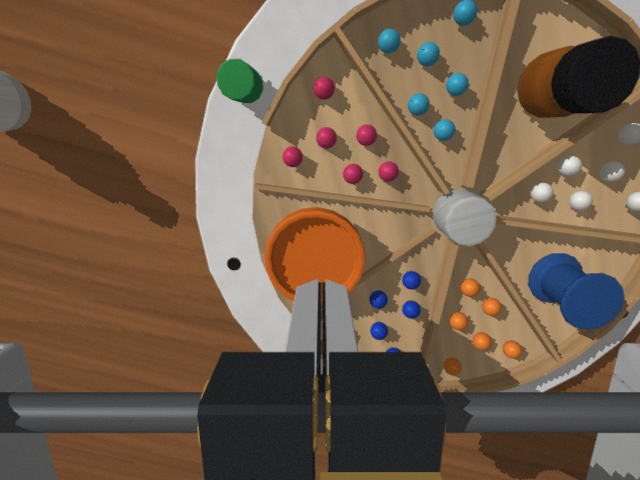

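The wrist picture shows the cup rim centred at about (315,256), the green peg top at (239,80), the hub at (470,214), and the shut fingers just in front of the cup. All are shifted about 8 px from prediction, so I will check the fingertip against the cup from the side.

```bash
python3 -m handwheel '[[0.01,-0.025,0.05,0,0,0],[0.01,-0.025,0.1,0,0,0],[0.01,-0.025,0.15,0,0,0],[0.01,-0.025,0.17,0,0,0],[0.01,-0.025,0.17,0,0,0],[0.01,-0.025,0.17,0,0,0]]'
python3 - <<'E'
from h import *
C=[]
for n,s in(("side",(slice(210,310),slice(200,330))),("wrist",(slice(180,330),slice(240,400)))):
    o=robot.get_obs();im=viewer.snapshot(n)[:,:,::-1];C.append(cv2.resize(im[s],(400,308 if n=="side" else 375),interpolation=2))
    p=P(n)
    for X in([.5445,.171,.073],[.5445,.171,.066],[*o["tool_pos"]]):
        q=p@np.r_[X,1];print(n,q[:2]/q[2])
I=np.zeros((375,800,3),np.uint8);I[:308,:400]=C[0];I[:,400:]=C[1];cv2.imwrite("pics/c2.png",I)
print(o["tool_pos"],o["ee_rot"],o["joint_positions"])
E
```

```text
time: 3.03
tool_pos: [0.5453, 0.1718, 0.0871]
ee_rot: [3.141, 0.001, 0.29]
wrist_force: [0.1, 0.7, 0.4]
width: 0.0004
finger_force: 0.0
side [263.72465524 279.53703706]
side [264.1484566  282.60728665]
side [262.20897133 273.2778447 ]
wrist [322.42288931 290.02647985]
wrist [322.37720853 285.04140683]
wrist [321.50724998 299.09530536]
[0.54571265 0.17191292 0.08771375] [ 3.14141056e+00 -4.46935384e-04  2.89594490e-01] [ 2.06184984e-01  1.87293297e-01  1.49441012e+00 -1.45129051e-04
  1.45942869e+00  1.48740296e+00]
```

View pics/c2.png

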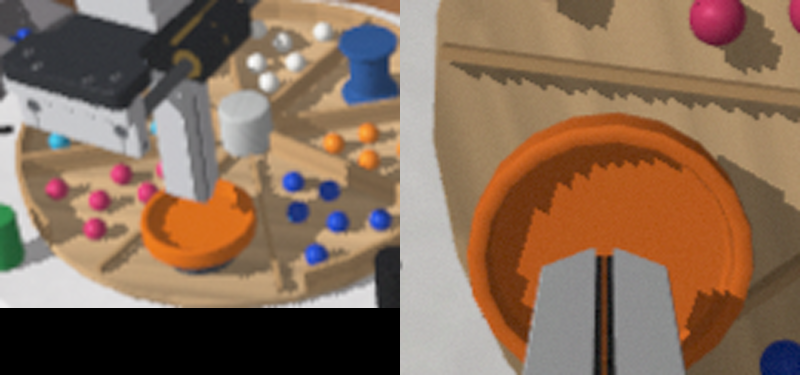

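The side crop shows the fingertip over the dish. In the wrist crop the rim centre is near (324,279) and the tip centre near (322,290), which puts the tip within about 2 mm of the cup centre. Next I press down.

```bash
python3 -m handwheel '[[0,0.01,0.05,0,0,0],[0,0.01,0.09,0,0,0],[0,0.01,0.12,0,0,0],[0,0.01,0.14,0,0,0],[0,0.01,0.15,0,0,0],[0,0.01,0.16,0,0,0],[0,0.01,0.16,0,0,0]]'
python3 -m handwheel '[[0,0,0.01,0,0,0],[0,0,0.015,0,0,0],[0,0,0.015,0,0,0]]'
```

```text
time: 3.72
tool_pos: [0.5467, 0.1703, 0.0562]
ee_rot: [3.141, -0.001, 0.29]
wrist_force: [-0.2, -0.7, 5.1]
width: 0.0003
finger_force: 2.9
time: 3.97
tool_pos: [0.5472, 0.1705, 0.0539]
ee_rot: [3.142, -0.003, 0.29]
wrist_force: [-2.3, -0.3, 7.3]
width: 0.0004
finger_force: 3.3
```

```bash
python3 -m handwheel '[[0,0,0.005,0,0,0],[0,0,0.01,0,0,0],[0,0,0.01,0,0,0]]'
python3 - <<'E'
import numpy as np
a=np.radians(121.5-45*np.array([.12,.3,.5,.7,.88,1]));p=.098*np.c_[np.cos(a),np.sin(a)]-.098*np.r_[np.cos(np.radians(121.5)),np.sin(np.radians(121.5))]
y=.29;print(np.c_[p@[np.cos(y),np.sin(y)],p@[np.sin(y),-np.cos(y)]]/.2, p)
E
```

```text
time: 4.22
tool_pos: [0.5473, 0.1706, 0.0524]
ee_rot: [3.142, -0.003, 0.29]
wrist_force: [-1.4, -0.1, 6.5]
width: 0.0006
finger_force: 3.5
[[ 0.04512443 -0.00974324]
 [ 0.11402779 -0.01629805]
 [ 0.19080404 -0.0121188 ]
 [ 0.26598127  0.00401945]
 [ 0.33074211  0.02844634]
 [ 0.37172166  0.04970244]] [[0.00809082 0.00444797]
 [0.02092119 0.0096448 ]
 [0.03587428 0.01323472]
 [0.05120486 0.01444126]
 [0.06501318 0.01346358]
 [0.07408251 0.01173352]]
```

```bash
python3 -m handwheel '[[0.01,-0.002,0.003,0,0,0],[0.03,-0.006,0.005,0,0,0],[0.05,-0.01,0.005,0,0,0],[0.075,-0.013,0.005,0,0,0],[0.1,-0.015,0.005,0,0,0],[0.125,-0.016,0.005,0,0,0],[0.15,-0.015,0.005,0,0,0],[0.17,-0.014,0.005,0,0,0],[0.19,-0.012,0.005,0,0,0],[0.19,-0.012,0.005,0,0,0]]'
python3 - <<'E'
from h import *
im=viewer.snapshot("wrist")[:,:,::-1];s=viewer.snapshot("side")[:,:,::-1]
I=np.zeros((480,800,3),np.uint8);I[:330,:440]=im[:330,130:570];I[:300,440:]=cv2.resize(s[200:350,175:355],(360,300),interpolation=2);cv2.imwrite("pics/c3.png",I)
E
```

```text
time: 5.05
tool_pos: [0.5845, 0.1838, 0.0522]
ee_rot: [3.141, -0.006, 0.29]
wrist_force: [0.9, -0.7, 8.8]
width: 0.0004
finger_force: 4.5
```

View pics/c3.png

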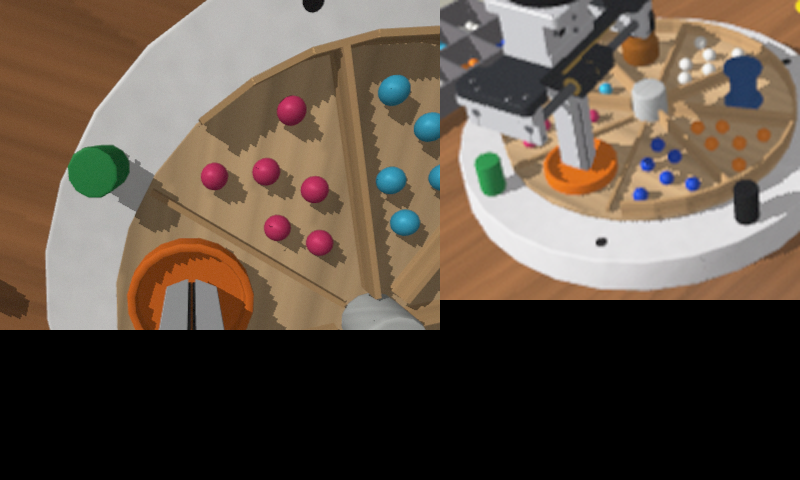

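The picture shows the tray turning with the tip centred in the cup, which is now heading for the green peg at (98,171) in the crop. I carry on with the second half.

```bash
python3 -m handwheel '[[0.015,0.002,0,0,0,0],[0.035,0.006,0,0,0,0],[0.06,0.012,0,0,0,0],[0.085,0.02,0,0,0,0],[0.11,0.03,0,0,0,0],[0.13,0.038,0,0,0,0],[0.15,0.047,0,0,0,0],[0.165,0.054,0,0,0,0],[0.178,0.06,0,0,0,0],[0.178,0.06,0,0,0,0]]'
python3 - <<'E'
from h import *
im=viewer.snapshot("wrist")[:,:,::-1];cv2.imwrite("pics/w4.png",im)
for X in([.596,.086,.075],[.6189,.1813,.059],[.632,.2415,.07],robot.get_obs()["tool_pos"],[.596+.16*np.cos(np.radians(76.5)),.086+.16*np.sin(np.radians(76.5)),.07]):
    q=P("wrist")@np.r_[X,1];print(q[:2]/q[2])
E
```

```text
time: 5.98
tool_pos: [0.6217, 0.1821, 0.0523]
ee_rot: [3.141, -0.005, 0.289]
wrist_force: [0.2, -0.7, 8.4]
width: 0.0005
finger_force: 4.2
[492.70487729 414.72952193]
[321.46753618 309.81850966]
[201.53447388 260.73155448]
[321.45311486 298.95880872]
[201.96918691 257.95297753]
```

View pics/w4.png

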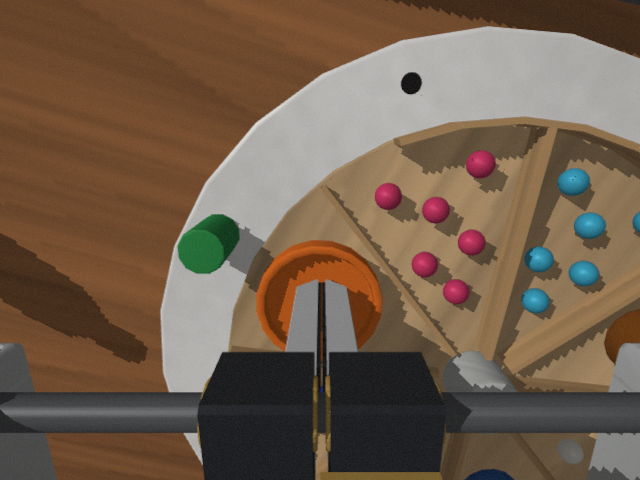

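The cup rim is centred at about (320,300) and the green peg top at (204,250). With the known 8 px shift, the cup is on its target within about 2 mm. I lift gently.

```bash
python3 -m handwheel '[[0,0,-0.01,0,0,0],[0,0,-0.025,0,0,0],[0,0,-0.04,0,0,0],[0,0,-0.055,0,0,0],[0,0,-0.07,0,0,0],[0,0,-0.085,0,0,0],[0,0,-0.1,0,0,0],[0,0,-0.12,0,0,0],[0,0,-0.12,0,0,0]]'
python3 -m handwheel '[[0,0,-0.1,0,0,0],[0,0,-0.25,0,0,0],[0,0,-0.4,0,0,0],[-0.1,0,-0.5,0,0,0],[-0.3,0,-0.5,0,0,0],[-0.5,0,-0.5,0,0,0],[-0.7,0,-0.5,0,0,0],[-0.9,0,-0.5,0,0,0],[-0.9,0,-0.5,0,0,0]]'
python3 - <<'E'
from h import *
a=viewer.snapshot("wrist")[:,:,::-1];s=viewer.snapshot("side")[:,:,::-1]
I=np.zeros((300,800,3),np.uint8);I[:,:400]=cv2.resize(a,(400,300));I[:,400:]=cv2.resize(s[200:350,160:360],(400,300),interpolation=2);cv2.imwrite("pics/c5.png",I)
for z in(.073,.059):
  q=P("side")@[.6189,.1813,z,1];q=q[:2]/q[2];print(z,(q-[160,200])*2+[400,0])
h=cv2.cvtColor(s,cv2.COLOR_BGR2HSV)[200:350,160:360];m=cv2.inRange(h,(3,190,120),(14,255,255));_,_,t,c=cv2.connectedComponentsWithStats(m);i=1+np.argmax(t[1:,4]);print(t[i],c[i]*2+[400,0])
E
```

```text
time: 6.78
tool_pos: [0.619, 0.182, 0.0733]
ee_rot: [-3.141, 0.001, 0.29]
wrist_force: [0.4, -1.0, 0.4]
width: 0.0003
finger_force: 0.0
time: 7.53
tool_pos: [0.439, 0.1291, 0.1711]
ee_rot: [-3.141, 0.008, 0.29]
wrist_force: [-0.2, 0.8, -0.6]
width: 0.0005
finger_force: 0.0
0.073 [542.253666   128.64018029]
0.059 [544.50967284 140.66551134]
[ 54  55  35  26 754] [542.26259947 134.75331565]
```

View pics/c5.png

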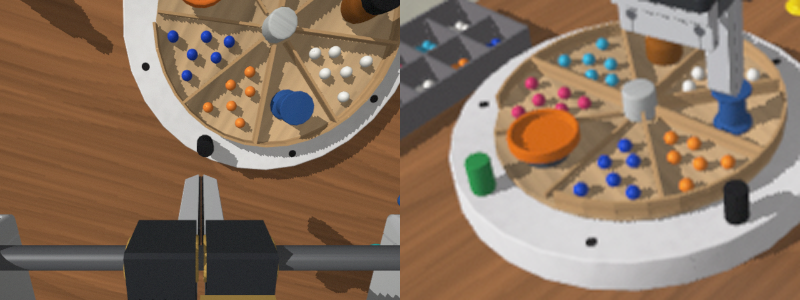

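The side crop shows the cup beside the green peg with its stem visible beneath. Its blob centre is at row 134.8, against about 133 expected when up and 145 when down, so it is locked. The jar and spool are still standing, and the gripper is clear at 0.17 m.

```bash
python3 -c "
from bench import robot
print(robot.close_job())"
```

```text
the job is handed in; nothing more can be done
None
```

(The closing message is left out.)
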